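Raise and swing out the drying rack, then slide the pail lid under it

ROBOT

A 6-joint arm with a two-finger parallel gripper is mounted at the origin on the work surface. World frame = base frame: x ahead of the robot, y to its left, z up, the work surface at z = 0. Lengths are in m, angles in rad, forces in N, time in s.
With the tool pointing down it reaches from about 0.3 to 0.75 m from the base axis. Payload 8.5 kg.
Tool frame: the origin (TCP) lies between the finger pads; the fingertips stand 11 mm ahead of it and the grasp point (between the pads) lies 8 mm behind it; x points along the fingers, y is the direction in which the jaws open and shut, and the axes are right-handed (so a half turn about x gives the same grasp; the last joint's range is limited). The gripper opens to 85 mm and grips with 20 to 120 N. Pads are 22 mm wide; open, the fingers measure 114 mm over their backs; the gripper's body (76 mm by 85 mm) begins 54 mm behind the grasp point. The pads swing forward as they close: fully open they stand 13 mm farther back than shut.
Start: joints at [1.021, 0.381, 1.297, -0, 1.464, -0.215], TCP at [0.181, 0.519, 0.242] pointing down, gripper open.
Joint ranges: [-3.11, 3.11], [-0.89, 2.33], [0.22, 2.48], [-1.42, 4.56], [0.17, 2.85], [-2.88, 2.88]. Speed limits (rad/s): [2.39, 2.39, 3.14, 3.14, 3.14, 3.14].

INTERFACE

Orientations are given as a rotation vector (axis times angle).
In Python, from workcell import * gives the robot as it stands.
- The arm moves only by the tool send_rows, never from a script. Its argument "deltas" is text: rows parted by semicolons, each of 5 numbers parted by spaces: the closure in counts, from 0 (fully open) to 255 (shut), then the shift along the world's x, y, z in mm, then the turn about the world's z in degrees. In form: hand x y z twist; .... A call has 1 to 8 rows; each row is the pose to reach, as a shift and turn from the pose commanded when the call began; what a row does not reach only later rows make up. A row lasts 1/8 s, in which the tool goes at most 62.5 mm and 10.7 degrees, less where a joint would pass 70% of its speed; a pose out of reach is approached as far as the arm can. A call with a gripper value outside its range is refused whole. The fingers move at their own pace and stop on an object; "squeeze" is the grip in N (left out, the last holds). Time passes only in rows, so rows that repeat a pose let the fingers close. It gives the time, the measured TCP pose, the force and the opening at its end, in the units of the state.
- get_obs(): the state, without advancing time (a new reading comes with each control period).
- grab_frame(name): name is "scene" or "top" or "wrist"; returns the picture (384x512x3 uint8, red, green, blue); there is no depth.
- camera_info(name): a dict with "vertical_fov" (degrees; the focal length in pixels is half the picture's height over the tangent of half this angle, whatever the lens; pixels are square), "cx", "cy" (the principal point, pixels), "dist" ([k1, k2, p1, p2, k3] as OpenCV has them; the pictures are not rectified), "rvec" (rotation vector, rad) and "tvec" (3), from world to camera coordinates, as OpenCV has them. Camera axes: x right, y down, z forward; pixel columns grow to the right and rows downward; lengths in m; the calibration is good to about 2 mm. A picture is of the moment at which its call begins: read the wrist's pose just before it. camera_info takes no time and is no camera call; for the wrist camera it gives the pose at the moment of the call.
- close_job(): hands the job in, once; it reports no verdict.
The state is a dict: "t": time; "joints": joint angles; "qd": joint speeds; "tau": joint torques, N m; "tcp_pos": TCP position; "orientation": TCP orientation; "ft_force": force on the tool from outside, world axes, zero at the start; "moment": the same for the moment, N m; "opening": finger opening in m.
Only numpy, scipy, OpenCV 4.12 (cv2) and the standard library are available. Lean on these libraries where they do the work, as an engineer would, in place of code of your own. Each camera call takes 0.05 s, during which the arm holds its last target.

TASK

Lift the drying arm until its hidden catch drops into the next notch and carries the rack by itself, letting it down onto the notch gently. Then swing the raised arm steadily round, passing over the soap, until you feel it come up against its stop, and finally slide the turquoise pail lid flat along the bench until it lies centred under the hanging rack as a drip tray. Leave everything else where it stands.

Things in the scene. Friction and masses are not known exactly. Their poses are not given: they have to be found in the camera images.
- bar_mid (a point): point half-way up the straight level bar of the drying arm (aluminium, 18 mm wide, 24 mm high), 100 mm out from the post axis; x points along the arm away from the post, z up. The free bar runs 55 to 165 mm out, then a 12 mm round pin to 230 mm; the rack hangs from it 200 mm out. At the start the point is 185 mm above the bench and the arm points roughly at the robot.
- lift (a joint): height of sleeve and arm above the buffer they rest on at the start, m. About 0.7 kg in all with the rack. A spring pawl works on unseen notches inside the post: the next one catches somewhere about 30 to 50 mm up, a second 45 mm higher. Passing a notch takes a few N more; then the arm can be let down a little until the notch takes its weight and goes no lower. Let go between, it drops.
- swing (a joint): turn of the arm about the post, rad, growing counter-clockwise from above; 0 to 0.25 at the start. Light friction (1 to 2 N at 100 mm out); it stays where left. The firm stop lies about a quarter turn on, where the arm points roughly to -y; its direction differs each time and is not marked: feel for it (5 to 10 N is plenty).
- rack_foot (a point): centre of the underside of the hanging rack, level with its clips' lower ends: small turquoise and white plastic spinning rack with 8 clips, 132 mm across, 115 mm high, free on its swivel hook and able to swing a little sideways. 20 mm above the bench at the start.
- lid: turquoise plastic pail lid lying flat, rim up like a tray: 200 mm diameter, 22 mm high, wall 4 mm, 0.2 kg. Origin at the centre of its underside, z up.
- soap_rest: round ceramic soap rest, white with a blue hollow, 100 mm diameter, with a bar of soap on it, 40 mm high in all; it stands below the path of the swinging rack, too high for the rack to pass before the arm is raised. Origin at the centre of its underside.
- stand: fixed upright post of the drying stand, 34 mm diameter, top 349 mm above the bench, with a white sleeve (60 mm diameter, 70 mm high, centred at the bar's height) and a foot disc of 110 mm diameter. Origin on the post axis at the bench; its turn means nothing that can be seen.
- peg_a: turned aluminium peg standing upright on the bench, 32 mm diameter, 86 mm high. Origin at the centre of its underside.
- peg_b: a second such peg.
- brush: small brush lying on the bench, handle along its x axis.
Not all that is in view belongs to the job. There is more than one size of the lid; the job needs the smaller.

How it is judged:
On the way, in this order (a step that is already met when the one before it is completed fails the run):
1. the arm is up at the height of the first notch (value of joint lift between 0.026 and 0.07 m), for 0.2 s.
2. the raised arm is swung round against its stop (value of joint swing above 1.69 rad and value of joint lift above 0.026 m), for 0.2 s.
At the end, for the whole second after the job is handed in: The arm rests on its first notch (26 to 56 mm above the buffer), is within 0.055 rad of its stop, and the lid lies flat and still on the bench with its centre within 30 mm, in plan, of the middle of the hanging rack (all of step 2 and value of joint lift below 0.056 m and horizontal distance between rack_foot and lid below 0.03 m and height (world z) of lid below 0.004 m and angle between lid's own z axis and vertical below 0.04 rad and linear speed of lid below 0.01 m/s and velocity of joint swing between -0.05 and 0.05 rad/s); the robot touches nothing.
It fails at once if the arm dropped (falling faster than 0.25 m/s) (velocity of joint lift below -0.25 m/s).
It fails at once if the arm flung round (faster than 2 rad/s) (velocity of joint swing above 2 rad/s).
It fails at once if the lid lifted off the bench (by 20 mm or more) or tipped (height (world z) of lid above 0.02 m or angle between lid's own z axis and vertical above 0.3 rad).
It fails at once if the soap rest pushed away (by 15 mm) or tipped (distance of soap_rest from where it was at the start of the episode above 0.015 m or angle between soap_rest's own z axis and vertical above 0.2 rad).
It fails at once if a peg or the brush moved by 30 mm (distance of any of peg_a, peg_b, brush from where it was at the start of the episode above 0.03 m).
It also fails if it takes over 72 s, if anything falls off the work surface, if the arm or the gripper's body presses on something with over 40 N, if the wrist force passes 120 N, or if a joint passes its speed limit or range.

## Working session

There is one attempt and no reset: what is moved stays moved. The work goes in short steps, Python scripts to look and compute and a tool call to move; the robot and the scene stay as the last step left them, time stands still between calls to the robot, and variables do not carry over. Pictures are saved under pics/ and viewed, and the job is handed in when it is done.

Besides the shell and the picture viewer there is one more tool, called after "Request:" by a JSON object that holds its "op" and its "data", one argument or row to a line. send_rows: Moves the arm, as the interface text tells. Its arguments: {"type":"object","properties":{"deltas":{"type":"string"},"squeeze":{"type":"number"}},"required":["deltas"]}

```bash
ls; mkdir -p pics
python3 - <<'E'
from workcell import *
import cv2
print(get_obs())
for n in ["scene","top","wrist"]:
    print(n,camera_info(n))
    cv2.imwrite(f"pics/{n}0.png",grab_frame(n)[:,:,::-1])
E
```

```text
pics
{'t': 0.0, 'joints': array([ 1.02070651e+00,  3.81199427e-01,  1.29823902e+00, -5.71611200e-06,
        1.46357832e+00, -2.15261186e-01]), 'qd': array([-0.00094765,  0.00371227, -0.00188367, -0.00018744,  0.00030418,
       -0.00199916]), 'tau': array([-1.53274941e-04, -4.48467886e+01, -2.31277657e+01, -2.34792715e-04,
        4.73775290e-03, -3.50180369e-05]), 'tcp_pos': array([0.18057601, 0.51923182, 0.24171725]), 'orientation': array([ 0.26172679,  1.55530652, -0.26381345]), 'ft_force': array([-0.16639486,  0.15570041, -0.08063832]), 'moment': array([ 0.0034469 , -0.00775908, -0.01098954]), 'opening': 0.0852676334551107}
scene {'vertical_fov': 46.68827317181518, 'cx': 258.8426363648817, 'cy': 186.2242656522198, 'dist': array([-0.05830252,  0.        ,  0.        ,  0.        ,  0.        ]), 'rvec': array([ 1.52770207,  2.2688581 , -0.68373146]), 'tvec': array([ 0.24821237, -0.26592079,  1.70982208])}
top {'vertical_fov': 55.70116632173661, 'cx': 256.29474837973964, 'cy': 180.4143224520551, 'dist': array([-0.1092102,  0.       ,  0.       ,  0.       ,  0.       ]), 'rvec': array([ 2.13431716, -2.13036372,  0.1912653 ]), 'tvec': array([-0.0731597 ,  0.46147578,  1.1129139 ])}
wrist {'vertical_fov': 68.9415237163878, 'cx': 252.05010889380284, 'cy': 193.92740110110276, 'dist': array([-0.03460403,  0.        ,  0.        ,  0.        ,  0.        ]), 'rvec': array([-2.35135627, -1.66983744, -0.25445876]), 'tvec': array([-0.54942989, -0.03752786,  0.37863965])}
```

View pics/scene0.png

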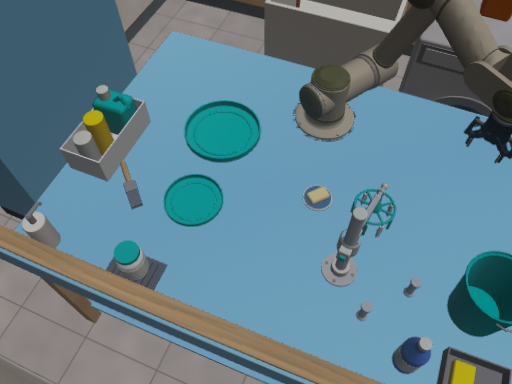

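View pics/top0.png

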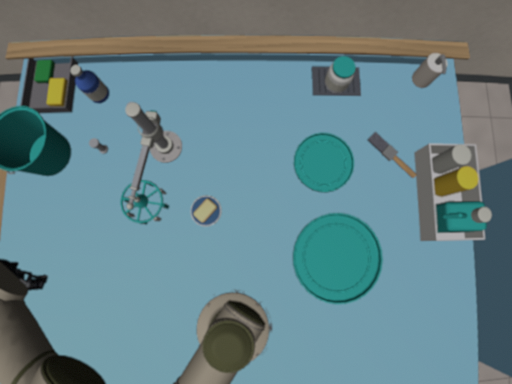

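View pics/wrist0.png

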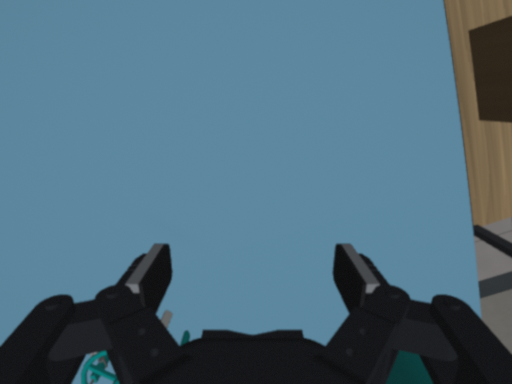

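The scene view shows the stand foot near (339,268), the rack at (374,208), the soap at (317,197), the small lid at (193,199) and the pegs at (412,288) and (364,311). In the top view the foot is at about (165,147), the rack at (143,202), the soap at (205,211), the small lid at (323,162) and one peg at (98,146).

```bash
cat > h.py <<'E'
from workcell import *
import numpy as np, cv2
def cam(n):
    c=camera_info(n); f=192/np.tan(np.radians(c['vertical_fov'])/2)
    K=np.array([[f,0,c['cx']],[0,f,c['cy']],[0,0,1]]); R=cv2.Rodrigues(np.array(c['rvec']))[0]
    return K,np.array(c['dist']),R,np.array(c['tvec'])
def ray(C,p):
    K,d,R,t=C
    u=cv2.undistortPoints(np.array([[p]],float),K,d)[0,0]
    v=R.T@np.array([u[0],u[1],1]); return -R.T@t,v/np.linalg.norm(v)
def onz(C,p,z):
    o,v=ray(C,p); return o+v*(z-o[2])/v[2]
def two(C1,p1,C2,p2):
    o1,v1=ray(C1,p1);o2,v2=ray(C2,p2)
    A=np.stack([v1,-v2],1); s=np.linalg.lstsq(A,o2-o1,rcond=None)[0]
    a=o1+s[0]*v1;b=o2+s[1]*v2; return (a+b)/2,np.linalg.norm(a-b)
def proj(C,P):
    K,d,R,t=C
    return cv2.projectPoints(np.array(P,float).reshape(-1,1,3),cv2.Rodrigues(R)[0],t,K,d)[0][:,0]
E
python3 - <<'E'
from h import *
for n in ["top","scene"]:
    im=cv2.imread(f"pics/{n}0.png"); hsv=cv2.cvtColor(im,cv2.COLOR_BGR2HSV)
    C=cam(n)
    m=cv2.inRange(hsv,(78,120,60),(96,255,255))
    k,l,s,c=cv2.connectedComponentsWithStats(m)
    for i in range(1,k):
        if s[i,4]>150:
            pts=np.argwhere(l==i)[:,::-1]
            cn=max(cv2.findContours((l==i).astype('uint8'),0,1)[0],key=len)
            e=cv2.fitEllipse(cn)
            print(n,s[i],c[i].round(1),e,onz(C,e[0],.02).round(4))
    cv2.imwrite(f"pics/{n}_big.png",cv2.resize(im[80:260,60:260] if n=="top" else im[160:340,280:480],None,fx=3,fy=3,interpolation=cv2.INTER_CUBIC))
E
```

```text
top [333  56  23  22 390] [343.7  66.1] ((343.7497253417969, 66.14611053466797), (21.06871795654297, 21.756420135498047), 107.991455078125) [ 0.8709 -0.3771  0.02  ]
top [   0  105   47   66 1113] [ 28.7 131.7] ((15.590535163879395, 139.55853271484375), (52.69296646118164, 62.73434829711914), 29.670570373535156) [0.6077 0.7658 0.02  ]
top [ 294  133   60   59 2790] [323.5 162. ] ((323.48858642578125, 161.99156188964844), (57.82020568847656, 59.612937927246094), 115.75191497802734) [ 0.527  -0.2925  0.02  ]
top [120 180  45  43 500] [142.5 202. ] ((141.54559326171875, 202.03485107421875), (38.27482223510742, 40.78169631958008), 89.54032897949219) [0.3935 0.2981 0.02  ]
top [ 437  202   50   30 1161] [458.3 216.8] ((460.34912109375, 216.58377075195312), (31.36747932434082, 55.43617248535156), 87.42517852783203) [ 0.3452 -0.7479  0.02  ]
top [ 293  213   90   91 6381] [337.3 258.1] ((337.3245849609375, 258.05718994140625), (88.15967559814453, 90.35437774658203), 156.2255096435547) [ 0.2175 -0.328   0.02  ]
scene [  92   89   45   45 1078] [116.2 109.4] ((115.65101623535156, 109.69086456
[... 417 characters left out ...]
[ 0.5327 -0.2887  0.02  ]
scene [362 192  34  43 333] [381.7 213.2] ((380.5864562988281, 215.18202209472656), (20.659347534179688, 45.83835220336914), 35.853271484375) [0.3566 0.3064 0.02  ]
scene [113 240  27  25 513] [126.2 252. ] ((126.23746490478516, 252.03460693359375), (23.458629608154297, 25.99717903137207), 61.87894058227539) [ 0.7834 -0.395   0.02  ]
scene [ 448  250   64   79 2103] [485.9 280.4] ((486.3366394042969, 289.7160949707031), (63.47014236450195, 78.11071014404297), 10.745092391967773) [0.4891 0.6649 0.02  ]
scene [453 322  49  15 170] [477.8 331.7] ((476.0821228027344, 327.14764404296875), (14.883172035217285, 39.957035064697266), 97.73697662353516) [0.6147 0.651  0.02  ]
```

View pics/top_big.png

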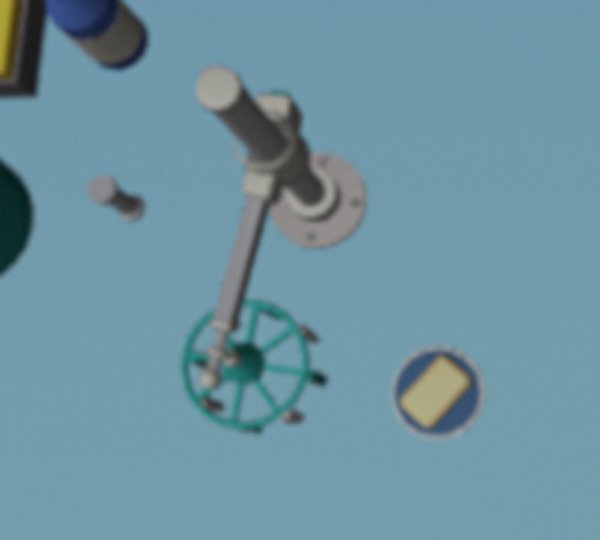

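View pics/scene_big.png

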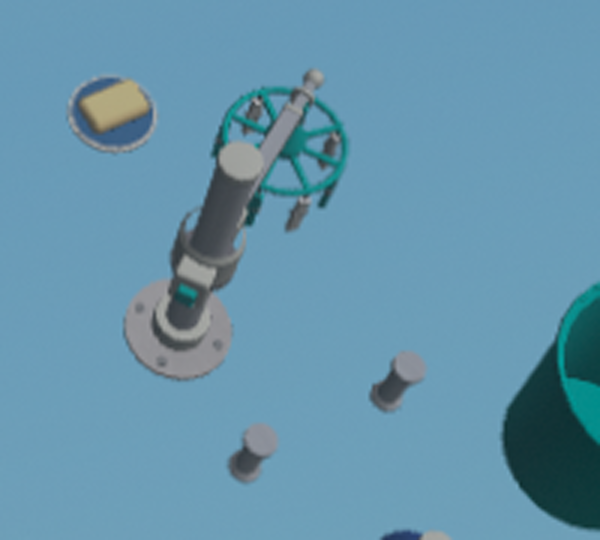

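Run:
```python
from h import *
T=cam("top");S=cam("scene")
t=lambda x,y:(60+x/3-1/3,80+y/3-1/3); s=lambda x,y:(280+x/3-1/3,160+y/3-1/3)
def show(n,a,b):
    P,g=two(T,a,S,b); print(n,P.round(4),"gap",round(g,4)); return P
print("foot",onz(T,t(318,199),.006),onz(S,s(179,327),.006))
show("foot",t(318,199),s(179,327))
p=show("posttop",t(218,88),s(241,161))
e=show("pin end",t(209,380),s(314,77))
print("hub",show("hub",t(243,363),s(290,144)))
show("pegA top",t(102,188),s(408,367))
print("pegB",onz(S,s(260,440),.086),"pegB foot",onz(S,s(244,464),.0),"pegA",onz(T,t(102,188),.086))
show("soap",t(436,390),s(113,112)); print(onz(T,t(437,392),.01),onz(S,s(112,115),.01))
show("lid",(323.49,161.99),(192.91,199.5))
```

```text
foot [0.58401852 0.23120918 0.006     ] [0.58052153 0.2344943  0.006     ]
foot [0.5827 0.2325 0.009 ] gap 0.0041
posttop [0.5833 0.2326 0.3481] gap 0.0021
pin end [0.362  0.2794 0.1883] gap 0.0011
hub [0.3878 0.279  0.099 ] gap 0.0058
hub [0.38779221 0.27901646 0.09899401]
pegA top [0.5756 0.4465 0.084 ] gap 0.0019
pegB [0.69689902 0.3340427  0.086     ] pegB foot [0.69169524 0.33463642 0.        ] pegA [0.57521835 0.44454294 0.086     ]
soap [0.3695 0.0919 0.0226] gap 0.002
[0.36879306 0.09150747 0.01      ] [0.36527986 0.09179666 0.01      ]
lid [ 0.5286 -0.2931  0.0117] gap 0.0021
```

Run:
```python
from h import *
o=get_obs();R=cv2.Rodrigues(o['orientation'])[0];print(R.round(3), np.degrees(np.arctan2(R[1,1],R[0,1])))
C=cam("wrist");cc=-C[2].T@C[3];print("cam in tool",R.T@(cc-o['tcp_pos']), "optical axis in tool",R.T@C[2][2])
d=np.array([.362,.2794])-[.583,.2325];print(np.degrees(np.arctan2(d[1],d[0])))
u=d/np.linalg.norm(d);print(np.array([.583,.2325])+.115*u)
```

```text
[[-0.001  0.329  0.944]
 [-0.001  0.944 -0.329]
 [-1.    -0.001 -0.   ]] 70.81681028959505
cam in tool [-0.13076863 -0.0003838  -0.07646044] optical axis in tool [9.54492308e-01 8.52753167e-04 2.98234314e-01]
168.0186050617935
[0.47050527 0.25637332]
```

Request:
{"op": "send_rows", "data": {
  "deltas": "0 0 0 30 0; 0 50 -45 40 2; 0 100 -90 40 4; 0 145 -135 40 7.2; 0 190 -175 40 7.2; 0 240 -220 40 7.2; 0 289 -263 40 7.2; 0 289 -263 40 7.2",
  "squeeze": 60
}}

```text
t: 1.15
tcp_pos: [0.4717, 0.2541, 0.2817]
orientation: [0.167, 1.565, -0.168]
ft_force: [-0.0, 1.7, -0.4]
opening: 0.0852
```

Run:
```python
from h import *
o=get_obs();print(o['t'],o['tcp_pos'],o['joints'],o['ft_force'])
C=cam("wrist");cv2.imwrite("pics/w1.png",grab_frame("wrist")[:,:,::-1])
u=np.array([np.cos(np.radians(168)),np.sin(np.radians(168))]);
for r in (60,115,165): print(r,proj(C,[*(np.array([.583,.2325])+r/1000*u),.197]).round(1))
```

```text
1.15 [0.4717196  0.25409983 0.28166496] [ 2.73144208e-01  3.30568432e-01  1.26011479e+00 -2.90367370e-04
  1.55187045e+00 -1.08466290e+00] [-0.00241018  1.66241488 -0.35755133]
60 [[254.9 262.1]]
115 [[254.8 202.7]]
165 [[254.7 140.8]]
```

View pics/w1.png

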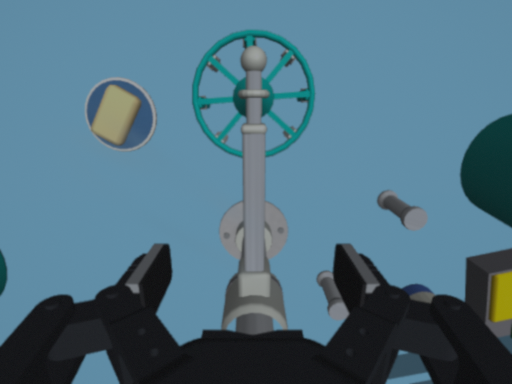

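The wrist view shows the bar upright at column 254, midway between the fingers, with the rack hub at (253,97), so the alignment is good. I'll descend next.

Request:
{"op": "send_rows", "data": {
  "deltas": "0 0 0 -35 0; 0 0 0 -70 0; 0 0 0 -95 0; 0 0 0 -104 0; 0 0 0 -104 0"
}}

```text
t: 1.82
tcp_pos: [0.4693, 0.2571, 0.1786]
orientation: [0.163, 1.565, -0.163]
ft_force: [-0.3, 0.5, 0.7]
opening: 0.0851
```

Request:
{"op": "send_rows", "data": {
  "deltas": "150 0 0 0 0; 220 0 0 0 0; 255 0 0 0 0; 255 0 0 0 0; 255 0 0 0 0; 255 0 0 0 0",
  "squeeze": 60
}}

```text
t: 2.58
tcp_pos: [0.4697, 0.2564, 0.1787]
orientation: [0.164, 1.564, -0.164]
ft_force: [-1.9, 0.1, 4.8]
opening: 0.0171
```

Request:
{"op": "send_rows", "data": {
  "deltas": "255 0 0 3 0; 255 0 0 6 0; 255 0 0 9 0; 255 0 0 12 0; 255 0 0 14 0; 255 0 0 16 0; 255 0 0 18 0; 255 0 0 18 0"
}}

```text
t: 3.58
tcp_pos: [0.4697, 0.2564, 0.1966]
orientation: [0.164, 1.564, -0.164]
ft_force: [1.8, -2.9, -5.4]
opening: 0.0171
```

Request:
{"op": "send_rows", "data": {
  "deltas": "255 0 0 2 0; 255 0 0 4 0; 255 0 0 5 0"
}}

```text
t: 3.95
tcp_pos: [0.4697, 0.2564, 0.2011]
orientation: [0.164, 1.565, -0.164]
ft_force: [3.6, -4.1, -11.0]
opening: 0.0172
```

Request:
{"op": "send_rows", "data": {
  "deltas": "255 0 0 2 0; 255 0 0 2 0"
}}

```text
t: 4.2
tcp_pos: [0.4698, 0.2563, 0.2033]
orientation: [0.164, 1.565, -0.164]
ft_force: [3.5, -3.3, -8.8]
opening: 0.0171
```

Request:
{"op": "send_rows", "data": {
  "deltas": "255 0 0 2 0; 255 0 0 2 0"
}}

```text
t: 4.45
tcp_pos: [0.4697, 0.2564, 0.2053]
orientation: [0.164, 1.565, -0.164]
ft_force: [4.3, -3.0, -8.2]
opening: 0.0168
```

Request:
{"op": "send_rows", "data": {
  "deltas": "255 0 0 2 0; 255 0 0 2 0"
}}

```text
t: 4.7
tcp_pos: [0.4698, 0.2564, 0.2072]
orientation: [0.164, 1.565, -0.165]
ft_force: [3.1, -3.7, -8.2]
opening: 0.0168
```

Request:
{"op": "send_rows", "data": {
  "deltas": "255 0 0 2 0; 255 0 0 2 0"
}}

```text
t: 4.95
tcp_pos: [0.4697, 0.2563, 0.2092]
orientation: [0.164, 1.565, -0.164]
ft_force: [3.7, -3.5, -8.7]
opening: 0.0172
```

Request:
{"op": "send_rows", "data": {
  "deltas": "255 0 0 2 0; 255 0 0 2 0"
}}

```text
t: 5.2
tcp_pos: [0.4697, 0.2564, 0.2113]
orientation: [0.164, 1.565, -0.164]
ft_force: [3.4, -3.3, -8.5]
opening: 0.0172
```

Request:
{"op": "send_rows", "data": {
  "deltas": "255 0 0 2 0; 255 0 0 2 0"
}}

```text
t: 5.45
tcp_pos: [0.4698, 0.2564, 0.2135]
orientation: [0.164, 1.564, -0.164]
ft_force: [2.0, -3.8, -5.3]
opening: 0.0171
```

Request:
{"op": "send_rows", "data": {
  "deltas": "255 0 0 2 0; 255 0 0 2 0"
}}

```text
t: 5.7
tcp_pos: [0.4697, 0.2565, 0.2158]
orientation: [0.164, 1.564, -0.164]
ft_force: [1.9, -3.1, -3.9]
opening: 0.0169
```

Request:
{"op": "send_rows", "data": {
  "deltas": "255 0 0 2 0; 255 0 0 2 0"
}}

```text
t: 5.95
tcp_pos: [0.4698, 0.2565, 0.2178]
orientation: [0.164, 1.564, -0.164]
ft_force: [1.8, -4.8, -0.2]
opening: 0.0174
```

Request:
{"op": "send_rows", "data": {
  "deltas": "255 0 0 2 0; 255 0 0 2 0"
}}

```text
t: 6.2
tcp_pos: [0.4697, 0.2565, 0.2192]
orientation: [0.164, 1.565, -0.164]
ft_force: [2.9, -3.8, -5.6]
opening: 0.0169
```

Request:
{"op": "send_rows", "data": {
  "deltas": "255 0 0 2 0; 255 0 0 2 0"
}}

```text
t: 6.45
tcp_pos: [0.4697, 0.2565, 0.2211]
orientation: [0.164, 1.565, -0.164]
ft_force: [3.0, -3.4, -5.4]
opening: 0.0172
```

Request:
{"op": "send_rows", "data": {
  "deltas": "255 0 0 -1.5 0; 255 0 0 -1.5 0"
}}

```text
t: 6.7
tcp_pos: [0.4697, 0.2564, 0.2195]
orientation: [0.164, 1.565, -0.164]
ft_force: [4.0, -2.7, -7.2]
opening: 0.0171
```

Request:
{"op": "send_rows", "data": {
  "deltas": "255 0 0 -1.5 0; 255 0 0 -1.5 0"
}}

```text
t: 6.95
tcp_pos: [0.4697, 0.2565, 0.2187]
orientation: [0.164, 1.564, -0.164]
ft_force: [2.0, -3.2, -1.6]
opening: 0.0171
```

Request:
{"op": "send_rows", "data": {
  "deltas": "255 0 0 -1.5 0; 255 0 0 -1.5 0"
}}

```text
t: 7.2
tcp_pos: [0.4698, 0.2566, 0.2181]
orientation: [0.165, 1.563, -0.163]
ft_force: [-2.0, -4.1, 7.5]
opening: 0.017
```

Request:
{"op": "send_rows", "data": {
  "deltas": "255 0 0 -1.5 0; 255 0 0 -1.5 0"
}}

```text
t: 7.45
tcp_pos: [0.4698, 0.2568, 0.2177]
orientation: [0.165, 1.562, -0.163]
ft_force: [-3.6, -3.1, 14.9]
opening: 0.0171
```

Request:
{"op": "send_rows", "data": {
  "deltas": "255 0 0 1.5 0; 255 0 0 3 0; 255 0 0 3 0"
}}

```text
t: 7.82
tcp_pos: [0.4698, 0.2566, 0.2185]
orientation: [0.164, 1.564, -0.164]
ft_force: [0.9, -2.0, 2.9]
opening: 0.0168
```

Request:
{"op": "send_rows", "data": {
  "deltas": "180 0 0 0 0; 150 0 0 0 0; 140 0 0 0 0; 140 0 0 0 0"
}}

```text
t: 8.32
tcp_pos: [0.4696, 0.2565, 0.2182]
orientation: [0.164, 1.565, -0.164]
ft_force: [-0.1, -0.6, -0.5]
opening: 0.0386
```

Run:
```python
from h import *
o=get_obs();print(o['t'],o['joints'],o['tcp_pos'])
for n in ("scene","wrist"): cv2.imwrite(f"pics/{n}2.png",grab_frame(n)[:,:,::-1])
```

```text
8.325 [ 2.78515478e-01  3.73694545e-01  1.38096835e+00  1.27665811e-04
  1.38715368e+00 -1.08339323e+00] [0.46964153 0.2565345  0.21823062]
```

View pics/scene2.png

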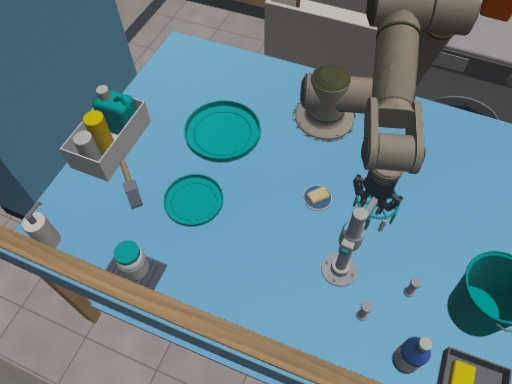

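View pics/wrist2.png

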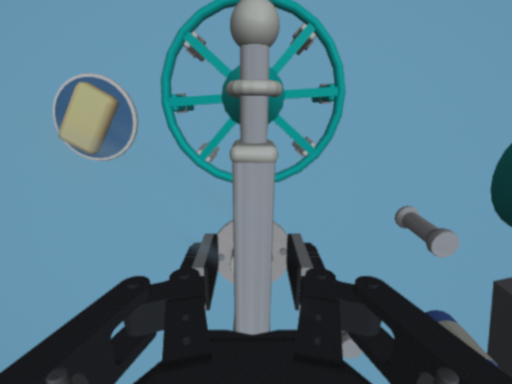

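The scene view shows the raised arm with the gripper at about (380,185) and the notch carrying it. In the wrist view the bar stands free between the open pads at columns 236–271. Next comes the swing.

Run:
```python
import numpy as np
c=np.array([.583,.2325]);r=.116
f=lambda th:c*1000+r*1000*np.array([np.cos(np.radians(168+th)),np.sin(np.radians(168+th))])
ths=[[0,1,3,6,9,12,15,18,21],[21,24,27,30,33,36,39,42,45],[45,48,51,54,57,60,63,66,69],[69,72,75,78,81,84,87,87,87],[87,89,91,93,95],[95,97,99,101,103]]
for g in ths: print("; ".join("140 %.0f %.0f 0 %.1f"%(*(f(t)-f(g[0])),.72*(t-g[0])) for t in g[1:]))
```

```text
140 -0 -2 0 0.7; 140 -1 -6 0 2.2; 140 -2 -12 0 4.3; 140 -2 -18 0 6.5; 140 -3 -24 0 8.6; 140 -2 -30 0 10.8; 140 -2 -36 0 13.0; 140 -1 -42 0 15.1
140 1 -6 0 2.2; 140 3 -12 0 4.3; 140 4 -18 0 6.5; 140 6 -23 0 8.6; 140 9 -29 0 10.8; 140 11 -35 0 13.0; 140 14 -40 0 15.1; 140 17 -45 0 17.3
140 3 -5 0 2.2; 140 7 -10 0 4.3; 140 11 -14 0 6.5; 140 15 -19 0 8.6; 140 20 -23 0 10.8; 140 24 -27 0 13.0; 140 29 -31 0 15.1; 140 34 -34 0 17.3
140 5 -3 0 2.2; 140 11 -6 0 4.3; 140 16 -9 0 6.5; 140 22 -11 0 8.6; 140 27 -13 0 10.8; 140 33 -15 0 13.0; 140 33 -15 0 13.0; 140 33 -15 0 13.0
140 4 -1 0 1.4; 140 8 -2 0 2.9; 140 12 -3 0 4.3; 140 16 -3 0 5.8
140 4 -0 0 1.4; 140 8 -1 0 2.9; 140 12 -1 0 4.3; 140 16 -1 0 5.8
```

Request:
{"op": "send_rows", "data": {
  "deltas": "140 0 -2 0 0.7; 140 -1 -6 0 2.2; 140 -2 -12 0 4.3; 140 -2 -18 0 6.5; 140 -3 -24 0 8.6; 140 -2 -30 0 10.8; 140 -2 -36 0 13; 140 -1 -42 0 15.1"
}}

```text
t: 9.43
tcp_pos: [0.4684, 0.2142, 0.2183]
orientation: [-0.044, 1.571, 0.045]
ft_force: [-0.9, 1.8, 0.7]
opening: 0.0385
```

Request:
{"op": "send_rows", "data": {
  "deltas": "140 1 -6 0 2.2; 140 3 -12 0 4.3; 140 4 -18 0 6.5; 140 6 -23 0 8.6; 140 9 -29 0 10.8; 140 11 -35 0 13; 140 14 -40 0 15.1; 140 17 -45 0 17.3"
}}

```text
t: 10.42
tcp_pos: [0.4853, 0.1692, 0.2183]
orientation: [-0.281, 1.553, 0.282]
ft_force: [-1.7, 1.5, 1.0]
opening: 0.0387
```

Request:
{"op": "send_rows", "data": {
  "deltas": "140 3 -5 0 2.2; 140 7 -10 0 4.3; 140 11 -14 0 6.5; 140 15 -19 0 8.6; 140 20 -23 0 10.8; 140 24 -27 0 13; 140 29 -31 0 15.1; 140 34 -34 0 17.3"
}}

```text
t: 11.42
tcp_pos: [0.5193, 0.1351, 0.2182]
orientation: [-0.517, 1.51, 0.517]
ft_force: [-1.9, -1.2, -1.2]
opening: 0.0384
```

Request:
{"op": "send_rows", "data": {
  "deltas": "140 5 -3 0 2.2; 140 11 -6 0 4.3; 140 16 -9 0 6.5; 140 22 -11 0 8.6; 140 27 -13 0 10.8; 140 33 -15 0 13; 140 33 -15 0 13"
}}

```text
t: 12.3
tcp_pos: [0.5528, 0.1201, 0.2182]
orientation: [-0.691, 1.458, 0.691]
ft_force: [-0.3, -0.2, 0.7]
opening: 0.0387
```

Run:
```python
from h import *
o=get_obs();print(o['t'],o['joints'],o['tcp_pos'],o['ft_force'])
for n in ("top","wrist"): cv2.imwrite(f"pics/{n}3.png",grab_frame(n)[:,:,::-1])
```

```text
12.3 [ 4.76642540e-03  4.26136810e-01  1.29531164e+00  1.21545200e-05
  1.42029053e+00 -2.45124946e+00] [0.55277929 0.1201391  0.21818439] [-0.34543349 -0.16370326  0.72099972]
```

View pics/top3.png

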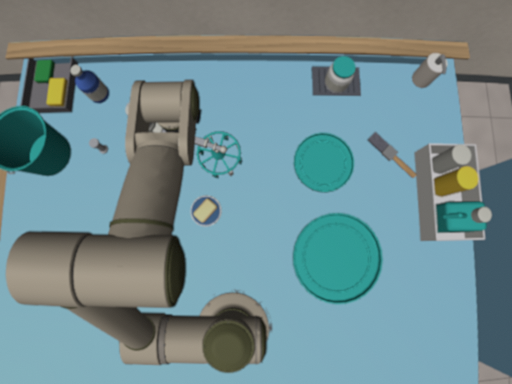

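View pics/wrist3.png

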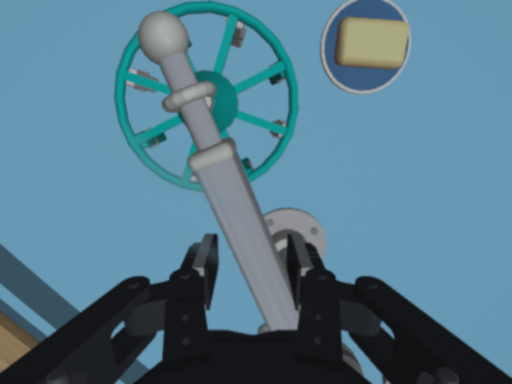

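The top view shows the rack at (219,153), past the soap at (205,211), which has not moved. In the wrist view the bar lies against the right-hand pad. I'll go on slowly to feel for the stop.

Request:
{"op": "send_rows", "data": {
  "deltas": "140 2 0 0 0.5; 140 4 -1 0 1; 140 6 -1 0 1.5; 140 8 -2 0 2"
}}

```text
t: 12.9
tcp_pos: [0.5608, 0.1186, 0.2183]
orientation: [-0.718, 1.449, 0.719]
ft_force: [-0.6, 1.5, -0.4]
opening: 0.0384
```

Request:
{"op": "send_rows", "data": {
  "deltas": "140 2 0 0 0.5; 140 4 0 0 1; 140 6 -1 0 1.5; 140 8 -1 0 2"
}}

```text
t: 13.4
tcp_pos: [0.5688, 0.1174, 0.2183]
orientation: [-0.745, 1.439, 0.745]
ft_force: [-1.2, -1.6, -0.4]
opening: 0.0383
```

Request:
{"op": "send_rows", "data": {
  "deltas": "140 2 0 0 0.5; 140 4 0 0 1; 140 4 0 0 1"
}}

```text
t: 13.78
tcp_pos: [0.573, 0.1175, 0.2183]
orientation: [-0.758, 1.434, 0.758]
ft_force: [-0.7, -0.2, -0.3]
opening: 0.0381
```

Request:
{"op": "send_rows", "data": {
  "deltas": "140 2 0 0 0.5; 140 4 0 0 1; 140 4 0 0 1"
}}

```text
t: 14.15
tcp_pos: [0.575, 0.1175, 0.2181]
orientation: [-0.771, 1.434, 0.775]
ft_force: [-10.5, -2.2, 2.7]
opening: 0.0383
```

The force in x has risen to about 10 N, so the arm is at the stop. I'll hold briefly, then ease off.

Request:
{"op": "send_rows", "data": {
  "deltas": "140 0 0 0 0; 140 0 0 0 0; 140 0 0 0 0"
}}

```text
t: 14.52
tcp_pos: [0.575, 0.1175, 0.2181]
orientation: [-0.771, 1.434, 0.774]
ft_force: [-10.6, -2.2, 2.6]
opening: 0.0387
```

Run:
```python
from h import *
o=get_obs();print(o['t'],o['joints'],o['tcp_pos'],o['ft_force'])
C=cam("wrist");np.save("w4.npy",np.r_[C[2].ravel(),C[3]])
im=grab_frame("wrist")[:,:,::-1];cv2.imwrite("pics/wrist4.png",im)
```

```text
14.525 [ 1.29403670e-04  4.64969751e-01  1.22988036e+00 -3.68096700e-04
  1.45159648e+00 -2.56141673e+00] [0.57498105 0.11748431 0.21806677] [-10.62320635  -2.20083498   2.58467157]
```

View pics/wrist4.png

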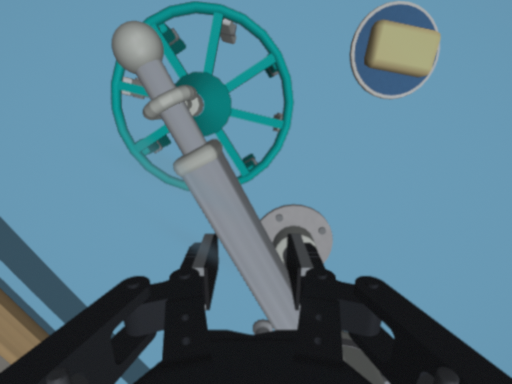

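Run:
```python
from h import *
a=np.load("w4.npy");K,d,_,_=cam("wrist");C=(K,d,a[:9].reshape(3,3),a[9:])
c=np.array([.583,.2325])
for p,z in(((137,47),.225),((171,100),.225),((213,155),.237)):
    P=onz(C,p,z);v=P[:2]-c;print(P,np.linalg.norm(v),np.degrees(np.arctan2(v[1],v[0]))%360)
```

```text
[0.55892068 0.00851014 0.225     ] 0.22528042368053822 263.86416190130177
[0.56000467 0.03248641 0.225     ] 0.20133112797388558 263.44156483365157
[0.55631682 0.06060842 0.237     ] 0.17395030620486132 261.1762507234241
```

Run:
```python
from h import *
T=cam("top")
for p in [(163,130),(160,104),(140,140),(184,140),(130,120),(197,120)]:
  print(p,[onz(T,p,z)[:2].round(3) for z in (.3,.35,.4,.45,.5)])
print([proj(T,[.5528,.1201,z]).round(0) for z in (.22,.3,.35,.4,.45,.5)])
```

```text
(163, 130) [array([0.545, 0.165]), array([0.529, 0.152]), array([0.513, 0.139]), array([0.496, 0.125]), array([0.48 , 0.112])]
(160, 104) [array([0.615, 0.177]), array([0.595, 0.163]), array([0.575, 0.149]), array([0.555, 0.135]), array([0.534, 0.121])]
(140, 140) [array([0.519, 0.223]), array([0.504, 0.206]), array([0.49, 0.19]), array([0.475, 0.173]), array([0.46 , 0.157])]
(184, 140) [array([0.518, 0.11 ]), array([0.504, 0.1  ]), array([0.489, 0.09 ]), array([0.475, 0.08 ]), array([0.46, 0.07])]
(130, 120) [array([0.572, 0.253]), array([0.555, 0.234]), array([0.537, 0.216]), array([0.519, 0.198]), array([0.501, 0.18 ])]
(197, 120) [array([0.571, 0.079]), array([0.553, 0.071]), array([0.536, 0.063]), array([0.518, 0.054]), array([0.501, 0.046])]
[array([[187., 136.]]), array([[181., 127.]]), array([[177., 120.]]), array([[172., 113.]]), array([[167., 105.]]), array([[161.,  95.]])]
```

Request:
{"op": "send_rows", "data": {
  "deltas": "140 -3 0 0 0; 80 -5 0 0 0; 0 -5 0 0 0; 0 -5 0 0 0; 0 -5 0 15 0; 0 -5 0 40 0; 0 -5 0 80 0; 0 -5 0 110 0"
}}

```text
t: 15.58
tcp_pos: [0.5718, 0.1174, 0.3313]
orientation: [-0.772, 1.427, 0.77]
ft_force: [1.1, -0.4, 0.1]
opening: 0.0849
```

Run:
```python
from h import *
o=get_obs();print(o['t'],o['joints'],o['tcp_pos'],o['ft_force'])
for n in ("scene","wrist"):
    cv2.imwrite(f"pics/{n}5.png",grab_frame(n)[:,:,::-1])
```

```text
15.575 [-1.06599352e-04  3.98784859e-01  1.01617819e+00  7.42730761e-07
  1.72386623e+00 -2.56081242e+00] [0.57178414 0.11743923 0.33125002] [ 1.09154722 -0.42575845  0.1209545 ]
```

View pics/scene5.png

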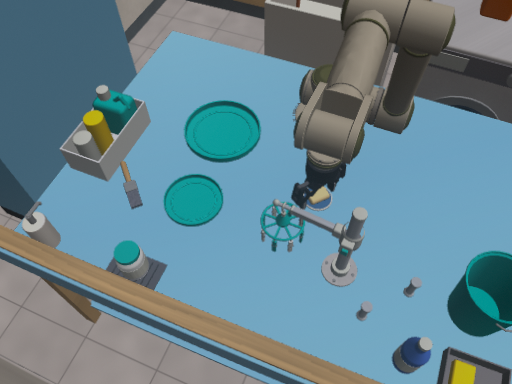

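View pics/wrist5.png

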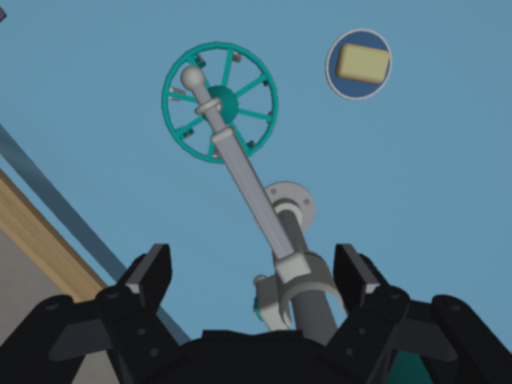

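The scene view shows the raised arm left at its stop, with the pin end at (277,204), the rack at (283,222) and the soap at (318,196), not moved. The lid will be pinched at the robot-side rim and dragged, which keeps the wrist clear of the pin.

Request:
{"op": "send_rows", "data": {
  "deltas": "0 -10 -10 5 -5; 0 -25 -40 5 -15; 0 -40 -80 5 -25; 0 -60 -120 5 -35; 0 -75 -160 5 -45; 0 -90 -200 5 -55; 0 -105 -240 0 -65; 0 -120 -280 -10 -74"
}}

```text
t: 16.68
tcp_pos: [0.451, -0.1637, 0.3183]
orientation: [0.241, 1.557, -0.241]
ft_force: [-0.6, 0.3, -0.6]
opening: 0.0853
```

Request:
{"op": "send_rows", "data": {
  "deltas": "0 -5 -40 -20 -10; 0 -10 -80 -40 -20; 0 -15 -110 -60 -30; 0 -20 -130 -80 -40; 0 -20 -130 -100 -50; 0 -20 -130 -120 -60; 0 -20 -130 -120 -72.7; 0 -20 -130 -120 -72.7"
}}

```text
t: 17.68
tcp_pos: [0.4316, -0.2925, 0.1981]
orientation: [1.209, 1.21, -1.209]
ft_force: [-0.1, -0.4, 0.1]
opening: 0.0854
```

Run:
```python
from h import *
o=get_obs();print(o['t'],o['joints'],o['tcp_pos'],o['ft_force'])
C=cam("wrist");im=grab_frame("wrist")[:,:,::-1];cv2.imwrite("pics/wrist6.png",im)
a,b=im.shape[:2]
S=cam("top");im2=grab_frame("top")[:,:,::-1];cv2.imwrite("pics/top6.png",im2)
for n,CC,i in(("w",C,im),("t",S,im2)):
    m=cv2.inRange(cv2.cvtColor(i.copy(),cv2.COLOR_BGR2HSV),(78,120,60),(96,255,255))
    k,l,s,c=cv2.connectedComponentsWithStats(m)
    for j in range(1,k):
        if s[j,4]>300:
            cn=max(cv2.findContours((l==j).astype('uint8'),0,1)[0],key=len);e=cv2.fitEllipse(cn)
            print(n,s[j],e,onz(CC,e[0],.02))
```

```text
17.675 [-8.22885408e-01  3.68808568e-01  1.45157241e+00  4.43292822e-07
  1.32173611e+00 -8.23051350e-01] [ 0.43162702 -0.29249812  0.19812742] [-0.06979649 -0.44892176  0.07977059]
w [    0    78   194   225 34001] ((84.61750030517578, 189.6509552001953), (202.3218536376953, 229.46119689941406), 160.26309204101562) [ 0.23614943 -0.3071791   0.02      ]
w [  251    85   175   171 23075] ((337.7433776855469, 169.3750457763672), (163.1890411376953, 179.77273559570312), 57.37734603881836) [ 0.52813427 -0.28365419  0.02      ]
t [333  56  23  22 390] ((343.7049255371094, 66.11985778808594), (21.103748321533203, 21.714153289794922), 117.17564392089844) [ 0.87103264 -0.37694436  0.02      ]
t [   0  105   47   66 1764] ((20.3680477142334, 137.00802612304688), (48.06243896484375, 66.3890609741211), 18.081562042236328) [0.61666161 0.74846763 0.02      ]
t [199 120  45  46 554] ((221.30517578125, 142.02882385253906), (40.44158172607422, 40.769229888916016), 179.04762268066406) [0.59352828 0.04320841 0.02      ]
t [ 294  133   45   46 1106] ((312.29327392578125, 151.4470672607422), (26.06182289123535, 56.15764617919922), 44.2904052734375) [ 0.56243776 -0.2565459   0.02      ]
t [ 437  202   50   30 1160] ((460.3484191894531, 216.5517120361328), (31.4148006439209, 55.31999969482422), 87.66350555419922) [ 0.34532058 -0.74789146  0.02      ]
t [ 299  217   84   87 4802] ((344.3446350097656, 264.0971374511719), (68.36095428466797, 89.75554656982422), 39.47532272338867) [ 0.19846448 -0.34986051  0.02      ]
```

View pics/wrist6.png

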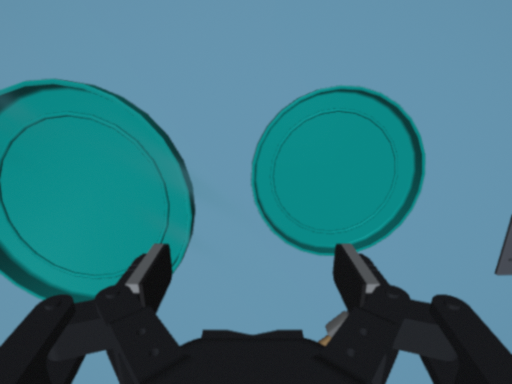

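View pics/top6.png

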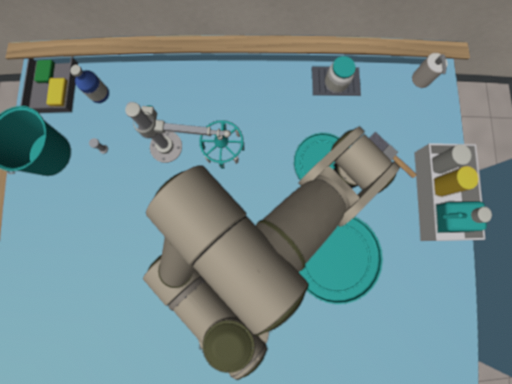

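Run:
```python
from h import *
C=cam("wrist");im=cv2.imread("pics/wrist6.png")
m=cv2.inRange(cv2.cvtColor(im,cv2.COLOR_BGR2HSV),(78,120,60),(96,255,255))
k,l,s,c=cv2.connectedComponentsWithStats(m)
from scipy.optimize import least_squares
for j in range(1,k):
    if s[j,4]>3000:
        cn=max(cv2.findContours((l==j).astype('uint8'),0,1)[0],key=len)[:,0]
        if s[j,0]<5: cn=cn[(cn[:,0]>5)]
        cn=cn[cn[:,1]<235]
        for z in (.018,.022):
            P=np.array([onz(C,p,z)[:2] for p in cn])
            f=least_squares(lambda q:np.hypot(P[:,0]-q[0],P[:,1]-q[1])-q[2],[*P.mean(0),.1],loss='soft_l1',f_scale=.002)
            print(z,f.x,np.abs(f.fun).mean())
T=cam("top");im=cv2.imread("pics/top0.png")
m=cv2.inRange(cv2.cvtColor(im,cv2.COLOR_BGR2HSV),(78,120,60),(96,255,255))
k,l,s,c=cv2.connectedComponentsWithStats(m);j=l[162,323]
cn=max(cv2.findContours((l==j).astype('uint8'),0,1)[0],key=len)[:,0]
P=np.array([onz(T,p,.022)[:2] for p in cn])
f=least_squares(lambda q:np.hypot(P[:,0]-q[0],P[:,1]-q[1])-q[2],[*P.mean(0),.1]);print("top",f.x)
# rack ring in top6: ring height by lift
im=cv2.imread("pics/top6.png");m=cv2.inRange(cv2.cvtColor(im,cv2.COLOR_BGR2HSV),(78,120,60),(96,255,255))
print("rack hub at z:",[ (z,onz(T,(221.3,142.0),z)[:2].round(4)) for z in (.12,.14,.16)])
```

```text
0.018 [ 0.22016927 -0.32766993  0.14172014] 0.0009316031190782239
0.022 [ 0.22287598 -0.3262444   0.13989958] 0.0009197965139483025
0.018 [ 0.53030324 -0.29412785  0.10041304] 0.00031886710347556424
0.022 [ 0.52902659 -0.29313331  0.09912252] 0.00031476925508354273
top [ 0.52808239 -0.29264967  0.09771858]
rack hub at z: [(0.12, array([0.5649, 0.0337])), (0.14, array([0.5592, 0.0318])), (0.16, array([0.5534, 0.0299]))]
```

Fitting circles to the rim from the wrist and top views puts the lid at (0.529,-0.293). The TCP is over the rim wall, so I'll descend with a narrow opening and pinch it.

Request:
{"op": "send_rows", "data": {
  "deltas": "140 0 -0.5 -40 0; 140 0 -0.5 -90 0; 140 0 -0.5 -130 0; 140 0 -0.5 -155 0; 140 0 -0.5 -168 0; 140 0 -0.5 -174 0; 140 0 -0.5 -179 0; 140 0 -0.5 -179 0",
  "squeeze": 40
}}

```text
t: 18.77
tcp_pos: [0.4319, -0.2932, 0.0197]
orientation: [1.209, 1.209, -1.209]
ft_force: [-0.0, -0.3, -0.3]
opening: 0.0386
```

Request:
{"op": "send_rows", "data": {
  "deltas": "200 0 0 0 0; 235 0 0 0 0; 255 0 0 0 0; 255 0 0 0 0; 255 0 0 0 0",
  "squeeze": 40
}}

```text
t: 19.4
tcp_pos: [0.4319, -0.2934, 0.0197]
orientation: [1.208, 1.208, -1.209]
ft_force: [-0.6, -0.8, 4.9]
opening: 0.0049
```

Run:
```python
from h import *
o=get_obs();print(o['t'],o['tcp_pos'],o['ft_force'])
cv2.imwrite("pics/wrist7.png",grab_frame("wrist")[:,:,::-1])
```

```text
19.4 [ 0.43190527 -0.29336645  0.019724  ] [-0.6402439  -0.77211413  4.87116958]
```

View pics/wrist7.png

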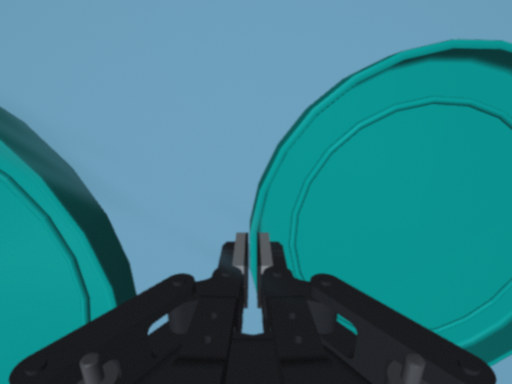

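The wrist view shows the rim wall pinched between the pads at (253,250). I'll drag it along +y.

Request:
{"op": "send_rows", "data": {
  "deltas": "255 0 4 0.5 0; 255 0 12 0.5 0; 255 1 24 0.5 0; 255 1 40 0.5 0; 255 2 58 0.5 0; 255 2 78 0.5 0; 255 3 98 0.5 0; 255 3 115 0.5 0"
}}

```text
t: 20.45
tcp_pos: [0.4346, -0.1764, 0.0198]
orientation: [1.209, 1.21, -1.209]
ft_force: [0.3, -0.1, -0.8]
opening: 0.0046
```

Run:
```python
from h import *
o=get_obs();print(o['t'],o['tcp_pos'],o['ft_force'],o['moment'],o['opening'])
cv2.imwrite("pics/wrist8.png",grab_frame("wrist")[:,:,::-1])
cv2.imwrite("pics/scene8.png",grab_frame("scene")[:,:,::-1])
```

```text
20.45 [ 0.43460534 -0.17642603  0.01975806] [ 0.25138174 -0.13857267 -0.76526426] [-0.16429809  0.0115435  -0.0670337 ] 0.004595631085148136
```

View pics/wrist8.png

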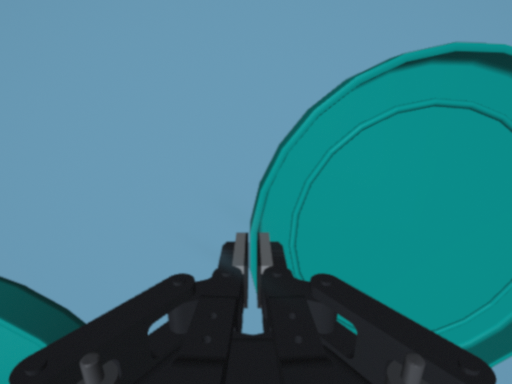

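View pics/scene8.png

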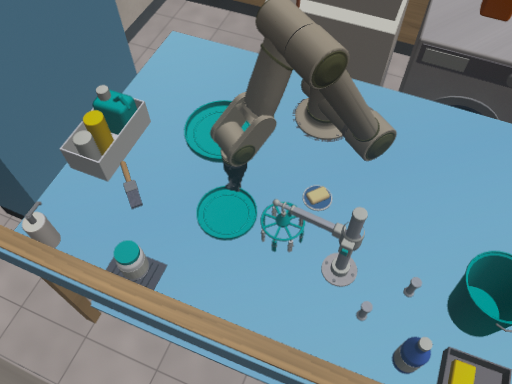

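The lid follows without turning in the grip, now at (227,212) in the scene view. I'll carry on.

Request:
{"op": "send_rows", "data": {
  "deltas": "255 0 8 0 0; 255 1 22 0 0; 255 1 40 0 0; 255 2 58 0 0; 255 3 76 0 0; 255 3 94 0 0; 255 4 110 0 0; 255 4 120 0 0"
}}

```text
t: 21.55
tcp_pos: [0.4387, -0.0569, 0.0198]
orientation: [1.208, 1.21, -1.208]
ft_force: [0.4, 0.3, -1.6]
opening: 0.0044
```

Request:
{"op": "send_rows", "data": {
  "deltas": "255 0 8 0 0; 255 1 20 0 0; 255 1 34 0 0; 255 2 48 0 0; 255 2 62 0 0; 255 3 74 0 0; 255 3 84 0 0; 255 3 90 0 0"
}}

```text
t: 22.55
tcp_pos: [0.4417, 0.0326, 0.0198]
orientation: [1.209, 1.21, -1.209]
ft_force: [-0.1, -0.1, -1.3]
opening: 0.0043
```

Run:
```python
from h import *
o=get_obs();print(o['t'],o['tcp_pos'],o['ft_force'],o['moment'],o['opening'],o['joints'])
for n in("top","scene","wrist"):cv2.imwrite(f"pics/{n}9.png",grab_frame(n)[:,:,::-1])
```

```text
22.55 [0.44170666 0.03255846 0.01981816] [-0.08119047 -0.10187678 -1.26303474] [-0.14495715  0.07200264 -0.17191041] 0.00434831678508312 [-1.94921273e-01  5.22488289e-01  1.88358406e+00 -2.56856738e-05
  7.35529321e-01 -1.95644523e-01]
```

View pics/top9.png

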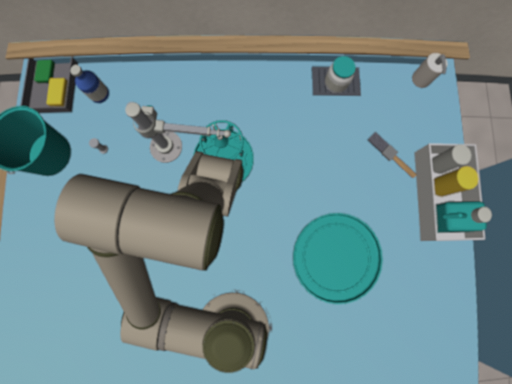

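View pics/scene9.png

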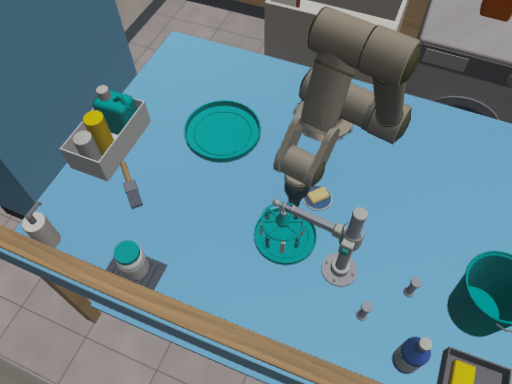

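View pics/wrist9.png

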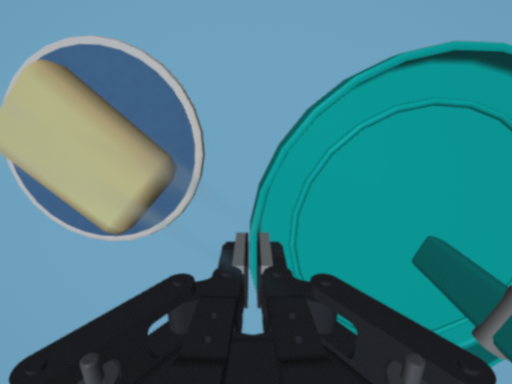

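The scene view shows the lid at (285,234) with the rack at (283,222) above it and the soap untouched. I'll release, back out, and measure the remaining offset.

Request:
{"op": "send_rows", "data": {
  "deltas": "210 0 0 0 0; 195 0 0 0 0; 195 0 0 0 0; 195 0 0 8 0; 195 0 0 18 0; 195 0 0 28 0; 195 -8 0 40 0; 195 -20 0 60 0"
}}

```text
t: 23.7
tcp_pos: [0.4209, 0.032, 0.0805]
orientation: [1.209, 1.21, -1.209]
ft_force: [-0.3, -0.2, -0.3]
opening: 0.0202
```

Request:
{"op": "send_rows", "data": {
  "deltas": "195 -40 -30 40 0; 195 -60 -60 80 0; 195 -80 -90 130 0; 195 -100 -120 180 0; 195 -100 -150 200 0; 195 -100 -150 200 0"
}}

```text
t: 24.45
tcp_pos: [0.3214, -0.1191, 0.2812]
orientation: [1.211, 1.204, -1.21]
ft_force: [-0.3, 0.3, -0.3]
opening: 0.0202
```

Run:
```python
from h import *
o=get_obs();print(o['t'],o['tcp_pos'],o['ft_force'])
for n in("top","scene","wrist"):cv2.imwrite(f"pics/{n}10.png",grab_frame(n)[:,:,::-1])
C=cam("wrist");np.save("w10.npy",np.r_[C[2].ravel(),C[3]])
for n,b in(("top",(170,90)),("scene",(230,170))):
    im=cv2.imread(f"pics/{n}10.png")[b[1]:b[1]+110,b[0]:b[0]+120]
    cv2.imwrite(f"pics/{n}10b.png",cv2.resize(im,None,fx=5,fy=5,interpolation=cv2.INTER_CUBIC))
```

```text
24.45 [ 0.32137876 -0.11913537  0.28116898] [-0.29097585  0.34941329 -0.31361109]
```

View pics/top10b.png

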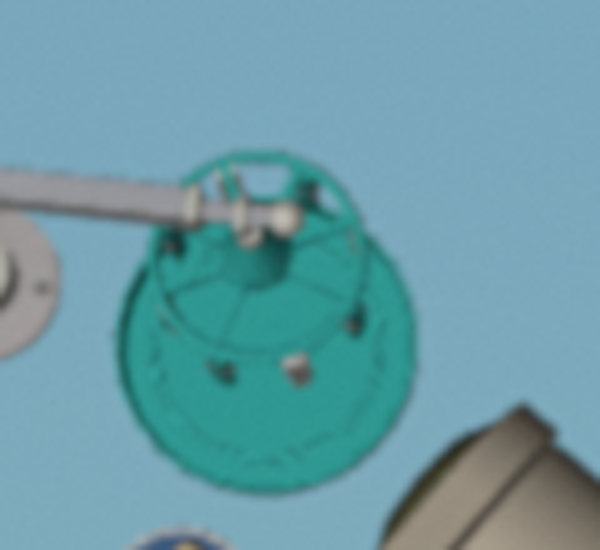

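View pics/scene10b.png

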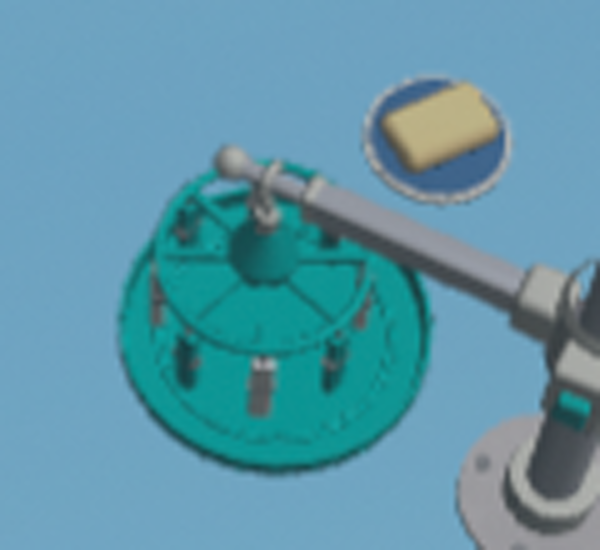

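View pics/wrist10.png

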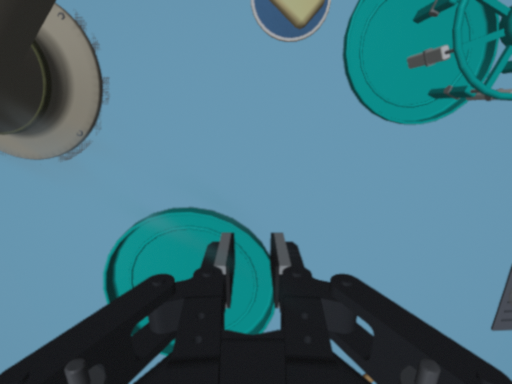

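Run:
```python
from h import *
T=cam("top");S=cam("scene")
t=lambda x,y:(170+x/5-.4,90+y/5-.4); s=lambda x,y:(230+x/5-.4,170+y/5-.4)
print("ring",two(T,t(260,252),S,s(264,257)))
print("ball",two(T,t(286,217),S,s(233,161)))
print("hub bottom",two(T,t(258,262),S,s(265,255)))
print("lid top",onz(T,t(267,346),.02))
from scipy.optimize import least_squares
for nm,C,b,pts in(("top",T,t,[(118,340),(135,410),(180,467),(267,495),(355,467),(400,410),(416,346),(400,275)]),("scene",S,s,[(118,320),(135,385),(180,440),(275,473),(350,455),(400,410),(430,340),(425,290)])):
    for z in (.01,.022):
        P=np.array([onz(C,b(*p),z)[:2] for p in pts])
        f=least_squares(lambda q:np.hypot(P[:,0]-q[0],P[:,1]-q[1])-q[2],[*P.mean(0),.1]);print(nm,z,f.x,np.abs(f.fun).max())
c=np.array([.583,.2325])
```

```text
ring (array([0.5637467 , 0.03293631, 0.14306319]), np.float64(0.00463970484379543))
ball (array([0.55879694, 0.01002946, 0.22845083]), np.float64(0.0024129452712812107))
hub bottom (array([0.55934278, 0.03336063, 0.13820869]), np.float64(0.00235035427451916))
lid top [0.53670768 0.03653154 0.02      ]
top 0.01 [0.53919089 0.0368232  0.09855276] 0.0017159893632739537
top 0.022 [0.5363344  0.03575289 0.09753887] 0.0016983355033079461
scene 0.01 [0.53580264 0.03812225 0.09979014] 0.002655374231618851
scene 0.022 [0.54182047 0.03974879 0.09884685] 0.002630273664755725
```

The lid is at about (0.539,0.036) and the rack centre at about (0.560,0.033), which leaves roughly 21 mm along x. I'll nudge the lid from outside with closed fingers.

Request:
{"op": "send_rows", "data": {
  "deltas": "255 20 40 -40 0; 255 45 80 -80 0; 255 70 115 -120 0; 255 90 135 -160 0; 255 94.5 146 -200 0; 255 94.5 146 -230 0; 255 94.5 146 -252 0; 255 94.5 146 -263 0"
}}

```text
t: 25.6
tcp_pos: [0.415, 0.029, 0.0156]
orientation: [1.207, 1.213, -1.21]
ft_force: [0.2, 0.3, -0.2]
opening: -0.0003
```

Request:
{"op": "send_rows", "data": {
  "deltas": "255 0 0 0 0; 255 3 0 0 0; 255 6 0 0 0; 255 9 0 0 0; 255 12 0 0 0; 255 12 0 0 0"
}}

```text
t: 26.35
tcp_pos: [0.4283, 0.0279, 0.0169]
orientation: [1.209, 1.209, -1.209]
ft_force: [-1.5, 0.6, 0.8]
opening: 0.0002
```

Run:
```python
from h import *
o=get_obs();print(o['t'],o['tcp_pos'],o['ft_force'])
cv2.imwrite("pics/wrist11.png",grab_frame("wrist")[:,:,::-1])
```

```text
26.35 [0.42828475 0.0279499  0.01686564] [-1.51842471  0.62137766  0.8117582 ]
```

View pics/wrist11.png

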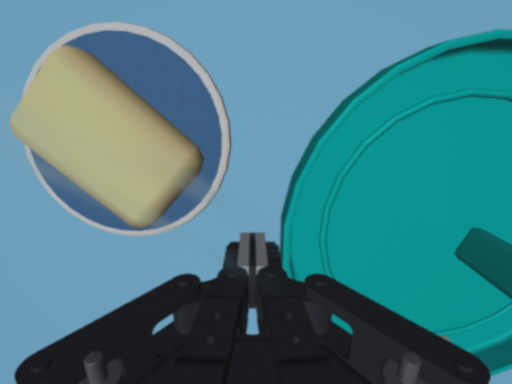

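The wrist view shows the closed fingers just touching the lid rim at (282,250), with clear space to the soap. I'll push 13 mm more.

Request:
{"op": "send_rows", "data": {
  "deltas": "255 2 0 0 0; 255 5 0 0 0; 255 8 0 0 0; 255 11 0 0 0; 255 13 0 0 0; 255 13 0 0 0"
}}

```text
t: 27.15
tcp_pos: [0.4415, 0.0279, 0.0168]
orientation: [1.209, 1.209, -1.209]
ft_force: [-1.1, -0.6, -0.0]
opening: -0.0
```

Request:
{"op": "send_rows", "data": {
  "deltas": "255 -4 0 0 0; 255 -12 0 0 0; 255 -18 0 10 0; 255 -20 -5 40 0; 255 -40 -35 90 0; 255 -70 -80 140 0; 255 -100 -120 200 0; 255 -110 -160 240 0"
}}

```text
t: 28.15
tcp_pos: [0.3346, -0.1187, 0.2439]
orientation: [1.209, 1.208, -1.208]
ft_force: [0.4, -0.9, -0.5]
opening: 0.0002
```

Run:
```python
from h import *
o=get_obs();print(o['t'],o['tcp_pos'],o['ft_force'])
for n,b in(("top",(170,90)),("scene",(230,170))):
    full=grab_frame(n)[:,:,::-1];cv2.imwrite(f"pics/{n}12.png",full)
    im=full[b[1]:b[1]+110,b[0]:b[0]+120]
    cv2.imwrite(f"pics/{n}12b.png",cv2.resize(im,None,fx=5,fy=5,interpolation=cv2.INTER_CUBIC))
```

```text
28.15 [ 0.33458224 -0.1186986   0.24390139] [ 0.42376834 -0.89553782 -0.47902125]
```

View pics/top12b.png

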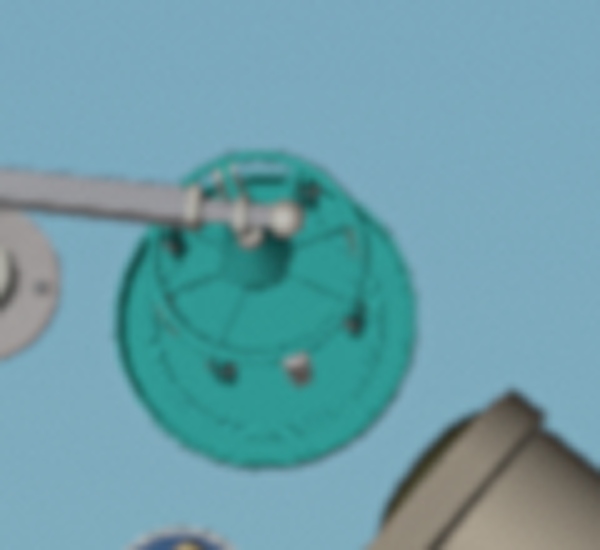

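View pics/scene12b.png

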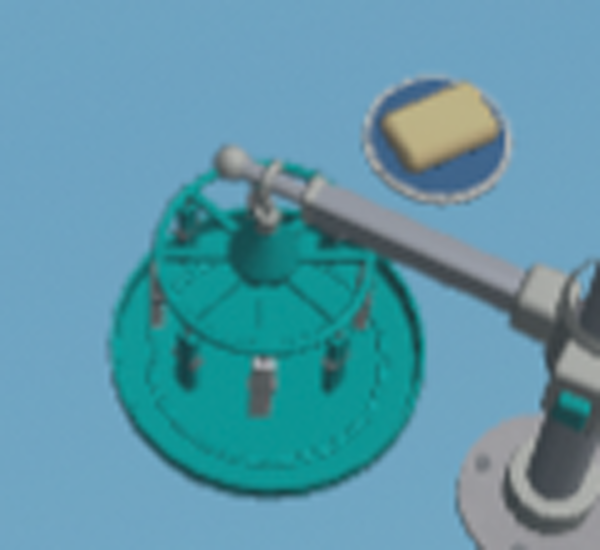

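Run:
```python
from h import *
from scipy.optimize import least_squares
T=cam("top");S=cam("scene")
t=lambda x,y:(170+x/5-.4,90+y/5-.4); s=lambda x,y:(230+x/5-.4,170+y/5-.4)
for nm,C,b,pts in(("top",T,t,[(117,315),(135,385),(180,441),(267,469),(355,442),(400,385),(415,321)]),("scene",S,s,[(110,343),(130,412),(175,464),(268,496),(345,478),(395,433),(424,360)])):
    for z in (.01,.022):
        P=np.array([onz(C,b(*p),z)[:2] for p in pts])
        f=least_squares(lambda q:np.hypot(P[:,0]-q[0],P[:,1]-q[1])-q[2],[*P.mean(0),.1]);print(nm,z,f.x,np.abs(f.fun).max())
for n in("top","scene"):
    a=cv2.imread(f"pics/{n}0.png").astype(int);b=cv2.imread(f"pics/{n}12.png").astype(int)
    reg={"top":[(80,130,112,160),(365,130,420,180),(188,194,222,228)],"scene":[(352,275,425,325),(115,160,145,210),(300,183,336,212)]}[n]
    for r in reg: print(n,r,np.abs(a-b)[r[1]:r[3],r[0]:r[2]].mean().round(1),np.abs(a-b)[r[1]:r[3],r[0]:r[2]].max())
```

```text
top 0.01 [0.55555911 0.03755519 0.0983052 ] 0.001836488062424979
top 0.022 [0.55253423 0.03647734 0.09729385] 0.001817594528320518
scene 0.01 [0.5531016  0.03970428 0.09893502] 0.0016198001815837665
scene 0.022 [0.55895591 0.04131587 0.09799981] 0.0016044886284908438
top (80, 130, 112, 160) 14.6 20
top (365, 130, 420, 180) 14.1 20
top (188, 194, 222, 228) 14.0 50
scene (352, 275, 425, 325) 8.8 13
scene (115, 160, 145, 210) 8.1 13
scene (300, 183, 336, 212) 7.7 43
```

The lid is at about (0.555,0.038), roughly 8 mm from the rack's middle. Apart from a uniform brightness shift the peg and brush regions are unchanged, and the soap rest shows no real displacement. I'm handing in.

Run:
```python
from workcell import *
print(close_job()); o=get_obs(); print(o['t'],o['ft_force'])
```

```text
the job is handed in; nothing more can be done
None
the job is handed in; nothing more can be done
```

The job is handed in, at about 28 s of the 72 s allowed. My last checks found nothing out of place, though no verdict was reported.

- **Lift:** I gripped the bar and raised it 42 mm. The load eased after about 35 mm as the catch dropped in. I let the arm down until the notch took its weight at about 40 mm, then opened the fingers, and it stayed up.
- **Swing:** I swung the arm about 95° over the soap with the fingers loose around the bar, until it met the stop at about 10 N. I held it there for 0.4 s. The arm was in the same place in the pictures before and after the last push.
- **Lid:** I pinched the smaller lid by its rim and slid it under the rack. I then pushed it the last 15 mm or so with closed fingers, since the gripper would have touched the rack otherwise. It lies at about (0.555, 0.038), against a rack centre of about (0.560, 0.033), so roughly 8 mm off where 30 mm is allowed.
- **Everything else:** Apart from a uniform brightness change, the peg and brush areas looked unchanged. The soap area had some larger pixel differences that I did not trace, but the soap rest looked unmoved. The robot was clear of everything.

**Disagreements:** The two cameras differed by up to about 6 mm on the lid's position. I could not measure the swing value itself. Its 1.69 rad threshold is met only if the arm started at least about 0.03 rad round, and the force against the stop is my evidence that it got there.

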